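# Prove that a taper-shank vial holder locks into the mixer and comes free again

## Robot

A 6-joint arm with a two-finger parallel gripper is mounted at the origin on the work surface. World frame = base frame: x ahead of the robot, y to its left, z up, the work surface at z = 0. Lengths are in mm, angles in rad, forces in N, time in s.
With the tool pointing down it reaches from about 400 to 825 mm from the base axis. Payload 7 kg.
Tool frame: the origin (TCP) lies midway between the tips of the shut fingers; the grasp point (between the pads) lies 19 mm behind it (robot.grip_point_offset is the distance from the TCP to the grasp point, in mm); z points along the fingers, y is the line along which they close (so a half turn about z gives the same grasp; the last joint's range is limited). The gripper opens to 85 mm and grips with 20 to 120 N. Pads are 22 mm wide; open, the fingers measure 114 mm over their backs; the gripper's body (76 mm by 85 mm) begins 54 mm behind the grasp point. The pads swing forward as they close: fully open they stand 13 mm farther back than shut.
Start: joints at [-0.825, 0.359, 0.012, 0, -1.224, -0.288], TCP at [298.305, -605.483, 231.302] pointing down, gripper open.
Joint ranges: [-3.07, 3.07], [-1.43, 2.12], [-1.02, 1.25], [-3.03, 1.67], [-3.05, -0], [-3.03, 3.03]. Speed limits (rad/s): [2.39, 2.39, 3.01, 3.14, 3.14, 3.14].

## Interface

Orientations are given as [roll, pitch, yaw] about the fixed x, y, z axes, in that order (R = Rz(yaw) Ry(pitch) Rx(roll)).
In Python, from rig import robot, imaging gives the robot as it stands.
- The arm moves only by the tool servo_tool, never from a script. Its argument "steps" is a list of rows, each an object of numbers: "x", "y", "z": the shift along the world's x, y, z in cm; "spin": the turn about the world's z in degrees; "grip": the opening, from 0 (shut) to 1 (fully open). In form: [{"x": .., "y": .., "z": .., "spin": .., "grip": ..}, ...]. A call has 1 to 12 rows; each row is the pose to reach, as a shift and turn from the pose commanded when the call began; what a row does not reach only later rows make up. A row lasts 1/8 s, in which the tool goes at most 62.5 mm and 10.7 degrees, less where a joint would pass 70% of its speed; a pose out of reach is approached as far as the arm can. A call with a gripper value outside its range is refused whole. The fingers move at their own pace and stop on an object; "force" is the grip in N (left out, the last holds). Time passes only in rows, so rows that repeat a pose let the fingers close. It gives the time, the measured TCP pose, the force, the opening and the grip force at its end, in the units of the state.
- robot.read_state(): the state, without advancing time (a new reading comes with each control period).
- imaging.camera(name): name is "scene" or "top"; returns a dict with "frame" (480x640x3 uint8, red, green, blue), "fx", "fy", "cx", "cy" (pixels), "k1" (the pictures are not rectified: a ray, as slopes to the right and down, at radius r is drawn at 1 + k1 r^2 times it, then the intrinsics apply), "rvec" (rotation vector, rad) and "tvec" (3), from world to camera coordinates, as OpenCV has them. Camera axes: x right, y down, z forward; pixel columns grow to the right and rows downward; lengths in mm; the calibration is good to about 2 mm. A picture is of the moment at which its call begins. There is no depth.
- robot.close_job(): hands the job in; it is judged then, once.
The state is a dict: "clock": time; "joints": joint angles; "qd": joint speeds; "joint_efforts": joint torques, N m; "tool_pos": TCP position; "orientation": TCP orientation; "wrist_force": force on the tool from outside, world axes, zero at the start; "wrist_torque": the same for the moment, N m; "width": finger opening in mm; "finger_force": force on a finger pad.
Only numpy, scipy, OpenCV 4.12 (cv2) and the standard library are available. Lean on these libraries where they do the work, as an engineer would, in place of code of your own. Each camera call takes 0.05 s, during which the arm holds its last target. There are 200 camera calls.

## Task

Try the new vial holder in the bench mixer: lift it from its parking block and seat its tapered shank fully home in the mixer's socket with a twisting push, gently enough not to overload the sprung platform, and let go. Then drive the steel wedge through the slot under the shank until the holder has come loose and stands about a centimetre clear of the rim, and leave it so, upright with the wedge under it. Do not pull the holder by hand once the wedge is in, and leave the bottle and the vials alone.

Things in the scene. Friction and masses are not known exactly. Their poses are not given: they have to be found in the camera images.
- holder_head (a point): Centre of the vial holder's square head: an aluminium block 36 x 36 mm, 44 mm tall, with an open vial well in its top. Grip it across two flat sides (square to this point's x and y). z is up along the shank. Under the head sits a round steel flange 44 mm across, 6 mm thick, its underside 28 mm below this point. The holder weighs about 0.3 kg.
- shank_end (a point): Lower end of the holder's steel shank, on its axis, 80 mm below the head's centre and 52 mm below the flange. The shank is a taper, 24 mm across under the flange and 16 mm where it meets its round-ended pilot, 14 mm across and 26 mm long. It is free to go in at any turn of the head.
- park: White fixed parking block, 70 x 70 mm, 60 mm high, origin at the centre of its underside. The holder starts upright in its hole, flange on the block's top, and lifts straight out.
- rim (a point): Centre of the mouth (31 mm across, looking up) of the mixer's taper socket, a steel block 56 x 56 mm. z up; +y out of the side where the wedge goes in. With the holder home its flange lies on the rim: head centre 28 mm above this point. Low in the bore a 17 mm hole guides the pilot; sprung brass jaws grip the taper over the last 8 to 10 mm and lock it by friction.
- spindle (a joint): How far the socket's sprung platform is pressed down (m), 0 at rest: it gives from about 5 N, then 1 mm per 2.5 N; over 0.010 (30 N) is overload. A straight push home needs about that or more; with a steady to-and-fro twist of the head (about 0.5 to 0.7 rad a swing, 1 to 2 mm of push per swing) 12 to 22 N will do. It springs back when let go.
- slot (a point): Middle of the slot's floor at the block's +y face, where the wedge goes in: 62 mm below the rim, 28 mm from the socket's axis. Axes as the rim's. The slot, 17 mm wide along x and 28 mm high, runs along y right through under the bore. Its flat floor runs on outwards for 32 mm as a 56 mm wide ledge. With the holder home the shank ends 10 mm above the floor.
- mixer: White low bench mixer, fixed, that carries the platform and socket; origin on the socket's axis at bench height, axes as the rim's (y to the wedge's side). Its housing reaches from x -58 to +102 mm and y -65 to +70 mm, 25 mm high, 45 mm at the far (+x) end: all lower than the slot's floor but for a knob there.
- wedge_tab (a point): Middle of the grip tab of the loose steel wedge, 30 mm above the wedge's flat underside, on which it lies. The tab is 26 mm long, 12 mm wide and reaches 52 mm above the underside; grip it across the 12 mm (along this point's y), fingers may straddle the wedge below. x points along the wedge to its tip, 160 mm away. Weight 0.24 kg.
- wedge_tip (a point): Thin tip of the wedge, at its underside; axes as the tab's. The oiled wedge is 12 mm wide, 5 mm thick at the tip and 23 mm from 72 mm behind it. Driven in flat on the slot's floor it meets the shank with the tab about 140 mm from the socket's axis, lifts 1 mm per 4 mm of drive with 20 to 30 N, and stays when let go; at 100 mm the holder is up some 10 mm.
- infusion_bottle: Bystander: clear infusion bottle with white cap and paper label, 56 mm across, 120 mm tall; origin at the centre of its base, z up.
- vial_a: Bystander: small glass vial, 24 mm across, 45 mm tall; origin at the centre of its base, z up.
- vial_b: Bystander: small amber glass vial, 24 mm across, 45 mm tall; origin at the centre of its base, z up.
Things that resemble listed ones, but are neither listed nor needed, are in the scene too. What is shaped like the part that bears holder_head but blue or yellow is not meant.

How it is judged (in metres and radians):
On the way, in this order (a step that is already met when the one before it is completed fails the run):
1. the holder is fully home in the socket (flange within 3 mm of the rim, upright) and let go (z of holder_head in the frame of rim below 0.031 m and horizontal distance between holder_head and rim below 0.004 m and angle between holder_head's own z axis and vertical below 0.08 rad and contact force between the fingers and holder below 0.5 N), for 0.2 s.
2. the wedge has entered the slot with the holder still home (z of holder_head in the frame of rim below 0.031 m and horizontal distance between holder_head and rim below 0.004 m and angle between holder_head's own z axis and vertical below 0.08 rad and x of wedge_tab in the frame of rim between -0.012 and 0.012 m and z of wedge_tab in the frame of rim between -0.042 and -0.022 m and y of wedge_tab in the frame of rim below 0.16 m).
3. the wedge has raised the holder 8 to 18 mm (z of holder_head in the frame of rim between 0.036 and 0.046 m and horizontal distance between holder_head and rim below 0.015 m and angle between holder_head's own z axis and vertical below 0.2 rad and x of wedge_tab in the frame of rim between -0.012 and 0.012 m and z of wedge_tab in the frame of rim between -0.042 and -0.022 m and y of wedge_tab in the frame of rim below 0.12 m and contact force between the fingers and holder below 0.5 N), for 0.2 s.
At the end, for the whole second after the job is handed in: The holder stands upright (within 0.2 rad) in the socket, flange 8 to 18 mm above the rim, head within 15 mm of the axis; the wedge lies in the slot under it, tab within 12 mm of the slot's middle line and at most 120 mm from the axis; the platform is back up (under 3 mm) (z of holder_head in the frame of rim between 0.036 and 0.046 m and horizontal distance between holder_head and rim below 0.015 m and angle between holder_head's own z axis and vertical below 0.2 rad and x of wedge_tab in the frame of rim between -0.012 and 0.012 m and z of wedge_tab in the frame of rim between -0.042 and -0.022 m and y of wedge_tab in the frame of rim below 0.12 m and value of joint spindle below 0.003 m); the robot touches nothing.
It fails at once if the platform pressed down more than 10 mm (about 30 N) (value of joint spindle above 0.01 m).
It fails at once if the holder gripped or pulled once the wedge is in the slot (x of wedge_tab in the frame of rim between -0.012 and 0.012 m and z of wedge_tab in the frame of rim between -0.042 and -0.022 m and y of wedge_tab in the frame of rim below 0.16 m and contact force between the fingers and holder above 1 N).
It fails at once if a bystander moved more than 30 mm or tipped (distance of any of infusion_bottle, vial_a, vial_b from where it was at the start of the episode above 0.03 m or angle between any of infusion_bottle, vial_a, vial_b's own z axis and vertical above 0.4 rad).
It also fails if it takes over 70 s, if anything falls off the work surface, if the arm or the gripper's body presses on something with over 40 N, if the wrist force passes 120 N, or if a joint passes its speed limit or range.

## Working session

There is one attempt and no reset: what is moved stays moved. The work goes in short steps, Python scripts to look and compute and a tool call to move; the robot and the scene stay as the last step left them, time stands still between calls to the robot, and variables do not carry over. Pictures are saved under pics/ and viewed, at most 10 in all, crops included, and the job is handed in when it is done.

Besides the shell and the picture viewer there is one more tool, called after "Request:" as name([rows], argument=value, ...), one row to a line, values as JSON. servo_tool: Moves the arm, as the interface text tells. Its arguments: {"type":"object","properties":{"steps":{"type":"array"},"force":{"type":"number"}},"required":["steps"]}

```bash
ls; mkdir -p pics; cat > h.py <<'E'
import cv2,numpy as np
from rig import robot,imaging
def cam(n):
    c=imaging.camera(n); c['R']=cv2.Rodrigues(np.array(c['rvec'],float))[0]; c['t']=np.array(c['tvec'],float).ravel(); return c
def ray(c,u,v):
    K=np.array([[c['fx'],0,c['cx']],[0,c['fy'],c['cy']],[0,0,1.]])
    p=cv2.undistortPoints(np.array([[[u,v]]],float),K,np.array([c['k1'],0,0,0,0.]))[0,0]
    # distortion model: slopes * (1+k1 r^2)
    return -c['R'].T@c['t'], c['R'].T@np.array([p[0],p[1],1])
def onz(c,u,v,z):
    o,d=ray(c,u,v); return o+d*(z-o[2])/d[2]
def proj(c,P):
    q=c['R']@np.array(P,float)+c['t']; s=q[:2]/q[2]; s=s*(1+c['k1']*(s@s)); return np.array([c['fx']*s[0]+c['cx'],c['fy']*s[1]+c['cy']])
def save(n,im,s=1,box=None):
    if box: im=im[box[1]:box[3],box[0]:box[2]]
    cv2.imwrite('pics/'+n,cv2.resize(im,None,fx=s,fy=s,interpolation=cv2.INTER_CUBIC)[:,:,::-1])
E
python3 - <<'E'
from h import *
for n in('scene','top'):
    c=cam(n); save(n+'0.png',c['frame']); print(n,c['fx'],c['cx'],c['cy'],c['k1'],(-c['R'].T@c['t']).round(),c['R'].round(2).tolist())
print(robot.read_state())
E
```

```text
pics
scene 582.8389444496689 307.72973127752556 238.5785443787114 -0.027994568813889134 [1186. -119. 1215.] [[0.21, 0.98, 0.0], [0.84, -0.18, -0.51], [-0.5, 0.11, -0.86]]
top 467.3901529827114 316.8788458449208 236.88612346596776 0.010643350033971481 [ 471.   17. 1154.] [[0.02, -1.0, -0.01], [-1.0, -0.02, -0.06], [0.06, 0.01, -1.0]]
{'clock': 0.1, 'joints': array([-8.24890706e-01,  3.59283177e-01,  1.11379533e-02, -3.12488809e-04,
       -1.22410314e+00, -2.88061187e-01]), 'qd': array([ 0.0006661 , -0.0015066 ,  0.00363728,  0.00108846, -0.00040935,
       -0.00022819]), 'joint_efforts': array([-1.42157296e-03, -5.84766090e+01,  2.94111639e+01,  6.95461527e+00,
       -3.12886536e-03,  5.42765321e-06]), 'tool_pos': array([ 298.11673086, -605.1084826 ,  230.47196147]), 'orientation': array([ 3.14011698e+00, -1.30879564e-04, -2.68385452e+00]), 'wrist_force': array([-0.27045046,  0.1507784 , -0.24129851]), 'wrist_torque': array([-0.05303915,  0.01764358, -0.04092836]), 'finger_force': 0.0, 'width': 85.4259615138201}
```

View pics/scene0.png

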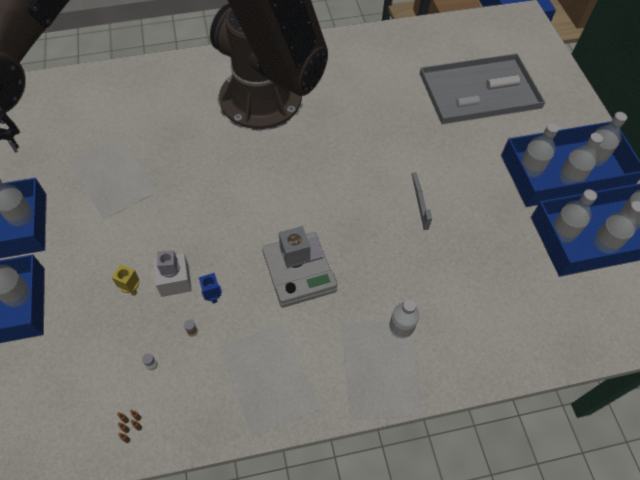

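View pics/top0.png

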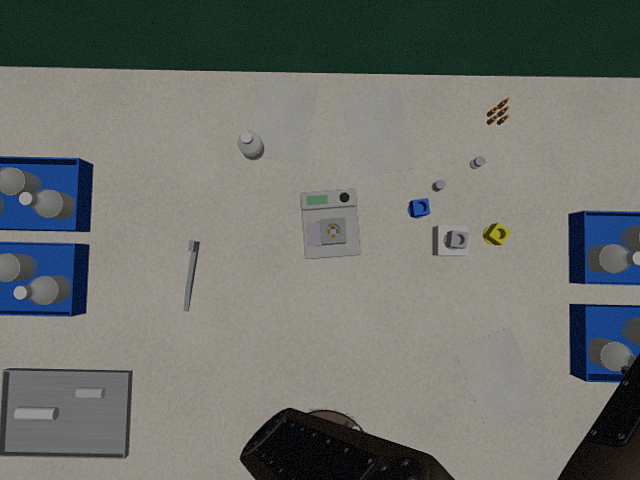

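The candidates for the holder are grey in the white block (scene 168,262 / top 457,240), blue (210,287) and yellow (125,278). I choose the grey one in the white block. The mixer is at top (331,223) with its ledge to the left (+y). The wedge tab is at top (193,245) and its tip at (187,310). One close crop composite will check this.

```bash
python3 - <<'E'
from h import *
c=cam('top');s=cam('scene')
T=lambda im,b:cv2.resize(im[b[1]:b[3],b[0]:b[2]],(400,300),interpolation=cv2.INTER_CUBIC)
a=T(c['frame'],(420,210,500,270));b=T(c['frame'],(285,185,381,257))
d=T(s['frame'],(140,235,220,295));e=T(s['frame'],(255,220,351,292))
save('crop.png',np.vstack([np.hstack([a,b]),np.hstack([d,e])]))
E
```

```text
(no output)
```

View pics/crop.png

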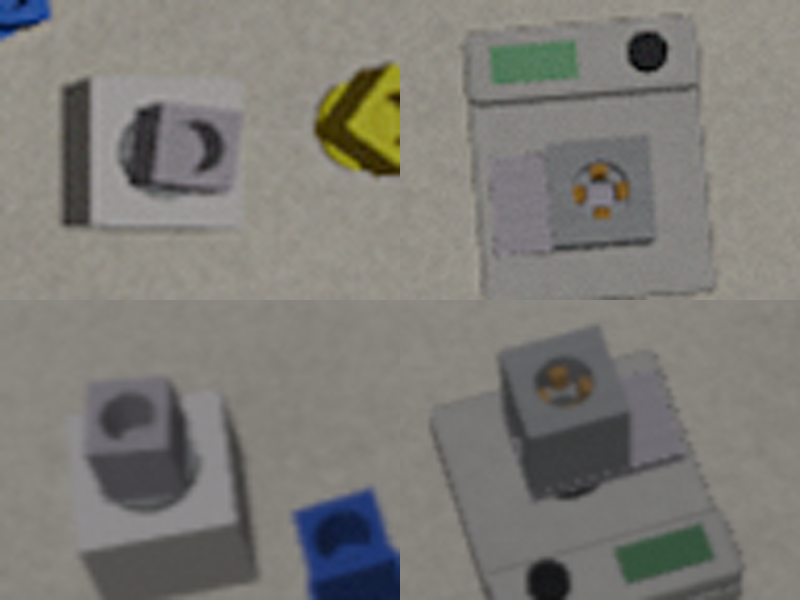

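```bash
cat >> h.py <<'E'
def tri(c,p,s,q):
    o,d=ray(c,*p);o2,e=ray(s,*q)
    A=np.stack([d,-e],1);k=np.linalg.lstsq(A,o2-o,rcond=None)[0]
    a=o+k[0]*d;b=o2+k[1]*e; return (a+b)/2,np.linalg.norm(a-b)
E
python3 - <<'E'
from h import *
c=cam('top');s=cam('scene')
H=np.array([(157,103),(243,108),(232,192),(150,188)])/5+[420,210]
W=np.array([onz(c,u,v,110) for u,v in H]);print('head top',W.mean(0),[np.degrees(np.arctan2(*(W[(i+1)%4]-W[i])[[1,0]])).round(1) for i in range(4)],W.round().tolist())
Hs=(np.array([(87,382),(165,377),(183,435),(93,460)])-[0,300])/5+[140,235]
W=np.array([onz(s,u,v,110) for u,v in Hs]);print('head scene',W.mean(0),W.round().tolist())
B=np.array([(148,140),(250,136),(256,240),(153,248)])/(400/96)+[285,185]
Bs=np.array([(99,55),(201,27),(230,101),(127,140)])/(400/96)+[255,220]
# top: ordering UL(+x+y),UR(+x-y),LR(-x-y),LL(-x+y)
print('rim tri',tri(c,B.mean(0),s,Bs.mean(0)))
for z in(90,100,110,120):
    W=np.array([onz(c,u,v,z) for u,v in B]);W2=np.array([onz(s,u,v,z) for u,v in Bs])
    print(z,W.mean(0).round(1),W2.mean(0).round(1),[np.linalg.norm(W[(i+1)%4]-W[i]).round(1) for i in range(4)],[np.degrees(np.arctan2(*(W[(i+1)%4]-W[i])[[1,0]])).round(1) for i in range(4)])
# mixer knob & housing edges: left/right sides
M=np.array([(64,28),(296,15),(314,290),(83,298)])/(400/96)+[285,185]
W=np.array([onz(c,*M[0],45),onz(c,*M[1],45),onz(c,*M[2],25),onz(c,*M[3],25)]);print(W.round(1).tolist())
L=np.array([(90,160),(148,155),(152,247),(97,255)])/(400/96)+[285,185]
print('ledge',[onz(c,u,v,50).round(1).tolist() for u,v in L])
# wedge: dark-ish mask in top
T=lambda im,b:cv2.resize(im[b[1]:b[3],b[0]:b[2]],(400,600),interpolation=cv2.INTER_CUBIC)
save('wedge.png',np.hstack([T(c['frame'],(165,232,221,316)),T(s['frame'],(396,165,446,240))]))
E
```

```text
head top [ 529.69630482 -291.89011276  110.        ] [np.float64(-92.1), np.float64(172.9), np.float64(88.5), np.float64(-4.3)] [[549.0, -275.0, 110.0], [548.0, -313.0, 110.0], [510.0, -308.0, 110.0], [511.0, -272.0, 110.0]]
head scene [ 529.7402399  -288.34515243  110.        ] [[510.0, -306.0, 110.0], [515.0, -273.0, 110.0], [545.0, -268.0, 110.0], [549.0, -307.0, 110.0]]
rim tri (array([543.0383904 ,  -9.88062501, 112.37620883]), np.float64(2.824037706728258))
90 [544.4 -11.9  90. ] [530.   -6.2  90. ] [np.float64(56.0), np.float64(57.2), np.float64(56.5), np.float64(59.3)] [np.float64(-86.5), np.float64(-175.6), np.float64(95.7), np.float64(3.9)]
100 [543.7 -11.6 100. ] [535.8  -7.2 100. ] [np.float64(55.4), np.float64(56.6), np.float64(56.0), np.float64(58.8)] [np.float64(-86.5), np.float64(-175.6), np.float64(95.7), np.float64(3.9)]
110 [543.  -11.3 110. ] [541.7  -8.2 110. ] [np.float64(54.9), np.float64(56.1), np.float64(55.4), np.float64(58.2)] [np.float64(-86.5), np.float64(-175.6), np.float64(95.7), np.float64(3.9)]
120 [542.3 -11.1 120. ] [547.5  -9.2 120. ] [np.float64(54.4), np.float64(55.6), np.float64(54.9), np.float64(57.7)] [np.float64(-86.5), np.float64(-175.6), np.float64(95.7), np.float64(3.9)]
[[639.3, 67.8, 45.0], [649.7, -65.0, 45.0], [492.8, -79.8, 25.0], [485.1, 53.8, 25.0]]
ledge [[563.3, 50.9, 50.0], [566.9, 18.0, 50.0], [514.6, 14.6, 50.0], [509.4, 45.7, 50.0]]
```

View pics/wedge.png

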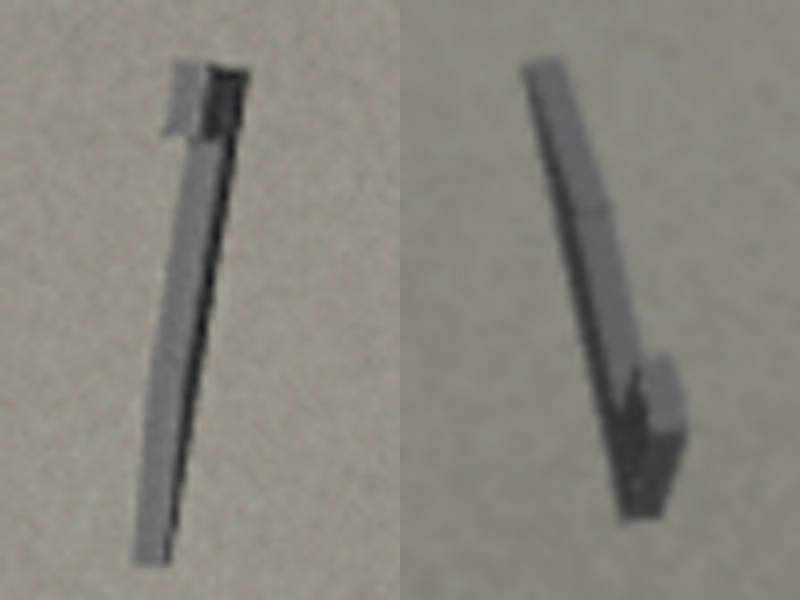

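The crops show the wedge lying with its tab at top (191.6,245.7) and its tip at (186,311). The grey holder and the mixer are confirmed. I'll go above the holder.

Request:
servo_tool([
  {"x": 3,"y": 4.5,"z": 0,"spin": 10,"grip": 1},
  {"x": 7,"y": 9,"z": 0,"spin": 20,"grip": 1},
  {"x": 11,"y": 14,"z": 0,"spin": 30,"grip": 1},
  {"x": 15,"y": 19,"z": 0,"spin": 40,"grip": 1},
  {"x": 19,"y": 24,"z": 0,"spin": 50,"grip": 1},
  {"x": 22,"y": 28.5,"z": -2,"spin": 60,"grip": 1},
  {"x": 23.2,"y": 31.5,"z": -5,"spin": 60,"grip": 1},
  {"x": 23.2,"y": 31.5,"z": -7,"spin": 60,"grip": 1},
  {"x": 23.2,"y": 31.5,"z": -7,"spin": 60,"grip": 1},
  {"x": 23.2,"y": 31.5,"z": -7,"spin": 60,"grip": 1},
], force=60)

```text
clock: 1.55
tool_pos: [530.7, -291.0, 162.2]
orientation: [-3.141, -0.001, -1.637]
wrist_force: [0.1, 0.3, 0.5]
width: 85.6
finger_force: 0.0
```

```bash
python3 - <<'E'
from h import *
c=cam('top');s=cam('scene')
T=lambda im,b:cv2.resize(im[b[1]:b[3],b[0]:b[2]],(400,300),interpolation=cv2.INTER_CUBIC)
save('c2.png',np.hstack([T(c['frame'],(400,190,520,280)),T(s['frame'],(110,205,230,295))]))
w=lambda p:np.array([165+p[0]*56/400,232+p[1]*84/600])
tab=onz(c,*w((190,98)),52);tip=onz(c,*w((152,565)),5);print(tab,tip,np.linalg.norm((tab-tip)[:2]),np.degrees(np.arctan2(*(tip-tab)[[1,0]])))
v=lambda p:np.array([396+(p[0]-400)*50/400,165+p[1]*75/600])
print(onz(s,*v((663,395)),52),onz(s,*v((544,62)),5))
print(robot.read_state())
E
```

```text
[504.25768933 321.19416821  52.        ] [345.67794352 341.08284713   5.        ] 159.82207397556732 172.85143059196545
[506.46258369 324.62463231  52.        ] [348.11735108 344.95632248   5.        ]
{'clock': 1.65, 'joints': array([-1.79254480e-01,  2.96546956e-01, -2.43488631e-01,  3.13353939e-04,
       -1.02888676e+00,  1.12584923e-01]), 'qd': array([-0.00103625, -0.00257353, -0.00219178, -0.00375754,  0.000193  ,
        0.00139129]), 'joint_efforts': array([ 2.01486577e-01, -5.03959107e+01,  2.66180670e+01,  6.30129799e+00,
       -6.08454706e-03,  1.00571968e-03]), 'tool_pos': array([ 530.74026151, -291.19494656,  162.52552446]), 'orientation': array([-3.13976075e+00, -4.77593239e-04, -1.63730495e+00]), 'wrist_force': array([ 0.16387608, -0.27615105, -0.93236907]), 'wrist_torque': array([-0.01360869,  0.01683246,  0.07008421]), 'finger_force': 0.0, 'width': 85.39524361848959}
```

View pics/c2.png

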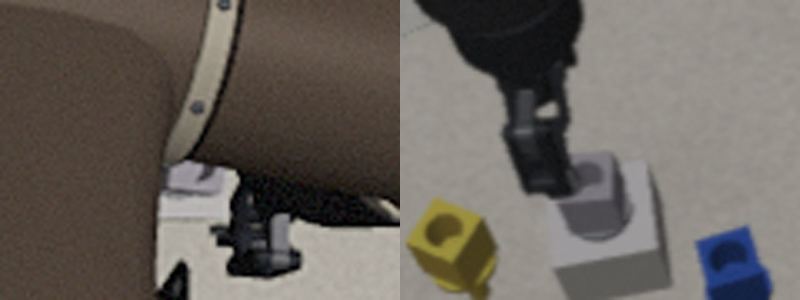

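```bash
python3 - <<'E'
from h import *
c=cam('top');s=cam('scene')
for P in([530.7,-291.1,162],[530.7+45,-291,175],[530.7-45,-291,175],[530,-290,110],[530.7,-291,240]): 
    a=proj(c,P);b=proj(s,P);print(P,a,(a-[400,190])/.3,b,(b-[110,205])/.3+[400,0])
E
```

```text
[530.7, -291.1, 162] [466.02749506 237.84619532] [220.09165018 159.48731774] [160.00271794 246.27626916] [566.67572648 137.58756388]
[575.7, -291, 175] [468.02998208 216.09075885] [226.76660693  86.96919617] [160.49376713 261.89610179] [568.31255709 189.65367262]
[485.70000000000005, -291, 175] [467.81894352 259.04792681] [226.06314507 230.15975602] [156.98281095 225.05568351] [556.60936982  66.85227836]
[530, -290, 110] [458.24749574 239.38674241] [194.15831914 164.6224747 ] [165.64690796 257.89245188] [585.48969319 176.30817295]
[530.7, -291, 240] [478.4577401  235.72330951] [261.52580032 152.41103169] [151.56534666 226.54009864] [538.55115554  71.80032879]
```

Request:
servo_tool([
  {"x": 0,"y": 0.1,"z": -3,"spin": 0,"grip": 1},
  {"x": 0,"y": 0.1,"z": -6,"spin": 0,"grip": 1},
  {"x": 0,"y": 0.1,"z": -8.5,"spin": 0,"grip": 1},
  {"x": 0,"y": 0.1,"z": -8.8,"spin": 0,"grip": 1},
  {"x": 0,"y": 0.1,"z": -8.8,"spin": 0,"grip": 0.2},
  {"x": 0,"y": 0.1,"z": -8.8,"spin": 0,"grip": 0.2},
  {"x": 0,"y": 0.1,"z": -8.8,"spin": 0,"grip": 0.2},
  {"x": 0,"y": 0.1,"z": -8.8,"spin": 0,"grip": 0.2},
  {"x": 0,"y": 0.1,"z": -8.8,"spin": 0,"grip": 0.2},
  {"x": 0,"y": 0.1,"z": -8.8,"spin": 0,"grip": 0.2},
], force=80)

```text
clock: 3.0
tool_pos: [531.1, -289.8, 74.8]
orientation: [-3.139, -0.001, -1.636]
wrist_force: [-1.5, 0.2, 6.2]
width: 35.1
finger_force: 79.6
```

Request:
servo_tool([
  {"x": 0,"y": 0,"z": 2,"spin": 0,"grip": 0.2},
  {"x": 0,"y": 0,"z": 5,"spin": 0,"grip": 0.2},
  {"x": 0,"y": 0,"z": 9,"spin": 0,"grip": 0.2},
  {"x": 0,"y": 0,"z": 13,"spin": 0,"grip": 0.2},
  {"x": 0.2,"y": 5,"z": 15,"spin": 0,"grip": 0.2},
  {"x": 0.4,"y": 10,"z": 15,"spin": 0,"grip": 0.2},
  {"x": 0.6,"y": 15,"z": 15,"spin": 0,"grip": 0.2},
  {"x": 0.8,"y": 20,"z": 15,"spin": 0,"grip": 0.2},
  {"x": 1,"y": 25,"z": 15,"spin": 0,"grip": 0.2},
  {"x": 1.2,"y": 27.9,"z": 15,"spin": 0,"grip": 0.2},
  {"x": 1.2,"y": 27.9,"z": 14.5,"spin": 0,"grip": 0.2},
  {"x": 1.2,"y": 27.9,"z": 14.5,"spin": 0,"grip": 0.2},
])

```text
clock: 4.5
tool_pos: [541.6, -10.6, 217.7]
orientation: [3.14, -0.0, -1.636]
wrist_force: [0.4, 0.6, -2.8]
width: 35.4
finger_force: 79.4
```

```bash
python3 - <<'E'
from h import *
c=cam('top');s=cam('scene')
t=robot.read_state();print(t['tool_pos'],t['wrist_force'],t['width'])
T=lambda im,b:cv2.resize(im[b[1]:b[3],b[0]:b[2]],None,fx=4,fy=4,interpolation=cv2.INTER_CUBIC)
a=T(c['frame'],(285,175,385,275));b=T(s['frame'],(250,185,350,285))
save('c3.png',np.hstack([a,b]))
H=t['tool_pos'];
for d in(22,15,-22,-28,-80): print(d,proj(c,[H[0],H[1],H[2]+15+d]),proj(s,[H[0],H[1],H[2]+15+d]))
print('rim',[proj(k,[542.5,-10.5,112]) for k in(c,s)])
E
```

```text
[541.98404899 -11.16463359 218.12972642] [ 0.34184356 -0.3862079  -2.62091522] 35.23918508364061
22 [335.4918869  226.20514438] [291.78772586 202.51902092]
15 [335.37214486 226.48600905] [291.85897749 204.49144019]
-22 [334.76863842 227.90158704] [292.2238557  214.58808208]
-28 [334.67518955 228.12078035] [292.28122984 216.17507688]
-80 [333.91205161 229.91080056] [292.75882767 229.37912272]
rim [array([333.06953335, 230.9636342 ]), array([293.45577749, 239.31443679])]
```

View pics/c3.png

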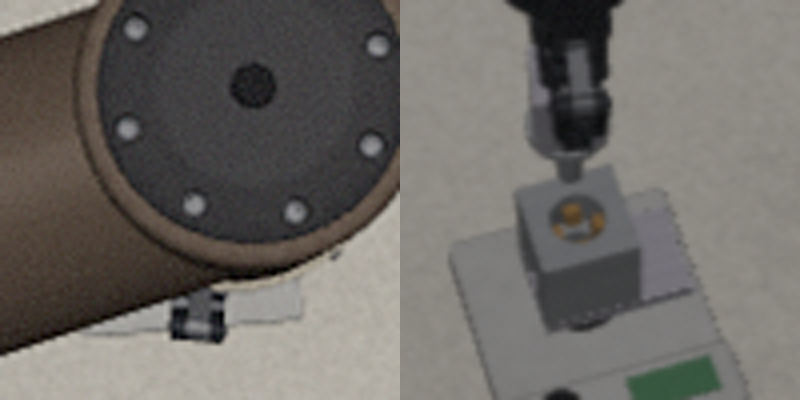

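The scene view shows the pilot end at crop (570,180), that is (292.5,230), and the bore centre at (294.5,239). So the shank has to go about 2.5 mm toward +y. I'll correct for that and descend part way.

Request:
servo_tool([
  {"x": 0.1,"y": 0.25,"z": 0,"spin": 0,"grip": 0.2},
  {"x": 0.1,"y": 0.25,"z": -1.5,"spin": 0,"grip": 0.2},
  {"x": 0.1,"y": 0.25,"z": -3,"spin": 0,"grip": 0.2},
  {"x": 0.1,"y": 0.25,"z": -4.5,"spin": 0,"grip": 0.2},
  {"x": 0.1,"y": 0.25,"z": -5,"spin": 0,"grip": 0.2},
  {"x": 0.1,"y": 0.25,"z": -5.5,"spin": 0,"grip": 0.2},
  {"x": 0.1,"y": 0.25,"z": -5.5,"spin": 0,"grip": 0.2},
])

```text
clock: 5.48
tool_pos: [543.3, -7.9, 163.2]
orientation: [3.141, -0.0, -1.636]
wrist_force: [-0.1, -0.6, -2.0]
width: 35.0
finger_force: 79.4
```

Request:
servo_tool([
  {"x": 0,"y": 0,"z": -0.5,"spin": 0,"grip": 0.2},
  {"x": 0,"y": 0,"z": -1,"spin": 0,"grip": 0.2},
  {"x": 0,"y": 0,"z": -1.4,"spin": 0,"grip": 0.2},
  {"x": 0,"y": 0,"z": -1.8,"spin": 0,"grip": 0.2},
  {"x": 0,"y": 0,"z": -1.8,"spin": 0,"grip": 0.2},
])

```text
clock: 6.1
tool_pos: [543.1, -8.0, 144.9]
orientation: [3.141, -0.0, -1.637]
wrist_force: [0.0, -1.3, -3.3]
width: 35.2
finger_force: 79.4
```

```bash
python3 - <<'E'
from h import *
s=cam('scene');t=robot.read_state();print(t['tool_pos'],t['wrist_force'],t['wrist_torque'])
save('c4.png',s['frame'],5,(240,180,360,290))
E
```

```text
[543.24100596  -8.01193633 145.15655216] [ 0.50130228 -0.06663782 -2.59850166] [-0.00111793 -0.02709758 -0.01354381]
```

View pics/c4.png

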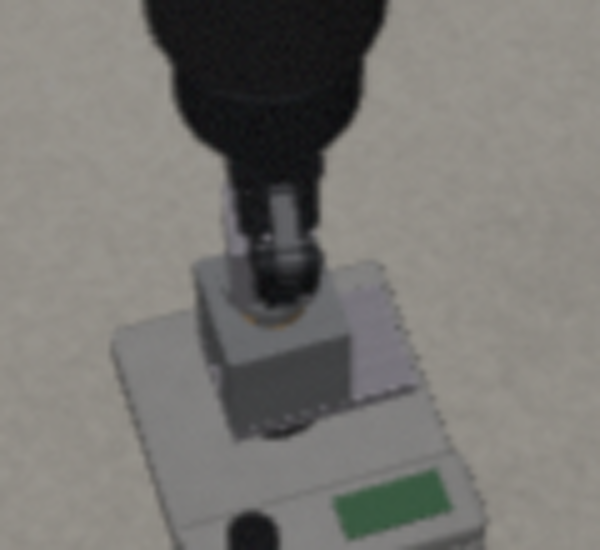

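The holder is in the mouth, centred, with no side force. I'll go down to where the jaws start.

Request:
servo_tool([
  {"x": 0,"y": 0,"z": -0.3,"spin": 0,"grip": 0.2},
  {"x": 0,"y": 0,"z": -0.5,"spin": 0,"grip": 0.2},
  {"x": 0,"y": 0,"z": -0.7,"spin": 0,"grip": 0.2},
  {"x": 0,"y": 0,"z": -0.7,"spin": 0,"grip": 0.2},
])

```text
clock: 6.65
tool_pos: [543.2, -8.0, 138.1]
orientation: [3.141, -0.0, -1.637]
wrist_force: [-1.2, 0.4, -3.4]
width: 35.4
finger_force: 79.4
```

Request:
servo_tool([
  {"x": 0,"y": 0,"z": -0.05,"spin": -9,"grip": 0.2},
  {"x": 0,"y": 0,"z": -0.1,"spin": -18,"grip": 0.2},
  {"x": 0,"y": 0,"z": -0.13,"spin": -9,"grip": 0.2},
  {"x": 0,"y": 0,"z": -0.16,"spin": 0,"grip": 0.2},
  {"x": 0,"y": 0,"z": -0.2,"spin": 9,"grip": 0.2},
  {"x": 0,"y": 0,"z": -0.24,"spin": 18,"grip": 0.2},
  {"x": 0,"y": 0,"z": -0.28,"spin": 9,"grip": 0.2},
  {"x": 0,"y": 0,"z": -0.32,"spin": 0,"grip": 0.2},
  {"x": 0,"y": 0,"z": -0.36,"spin": -9,"grip": 0.2},
  {"x": 0,"y": 0,"z": -0.4,"spin": -18,"grip": 0.2},
])

```text
clock: 7.9
tool_pos: [543.8, -7.8, 135.0]
orientation: [-3.141, 0.001, -1.955]
wrist_force: [-0.0, 1.7, 1.2]
width: 35.2
finger_force: 79.3
```

Request:
servo_tool([
  {"x": 0,"y": 0,"z": -0.04,"spin": 9,"grip": 0.2},
  {"x": 0,"y": 0,"z": -0.08,"spin": 18,"grip": 0.2},
  {"x": 0,"y": 0,"z": -0.12,"spin": 27,"grip": 0.2},
  {"x": 0,"y": 0,"z": -0.16,"spin": 36,"grip": 0.2},
  {"x": 0,"y": 0,"z": -0.2,"spin": 27,"grip": 0.2},
  {"x": 0,"y": 0,"z": -0.24,"spin": 18,"grip": 0.2},
  {"x": 0,"y": 0,"z": -0.28,"spin": 9,"grip": 0.2},
  {"x": 0,"y": 0,"z": -0.32,"spin": 0,"grip": 0.2},
])

```text
clock: 8.9
tool_pos: [543.9, -7.8, 132.4]
orientation: [-3.14, 0.001, -1.955]
wrist_force: [-2.7, 0.8, 5.4]
width: 35.0
finger_force: 79.4
```

Request:
servo_tool([
  {"x": 0,"y": 0,"z": -0.04,"spin": 9,"grip": 0.2},
  {"x": 0,"y": 0,"z": -0.08,"spin": 18,"grip": 0.2},
  {"x": 0,"y": 0,"z": -0.12,"spin": 27,"grip": 0.2},
  {"x": 0,"y": 0,"z": -0.16,"spin": 36,"grip": 0.2},
  {"x": 0,"y": 0,"z": -0.2,"spin": 27,"grip": 0.2},
  {"x": 0,"y": 0,"z": -0.24,"spin": 18,"grip": 0.2},
  {"x": 0,"y": 0,"z": -0.28,"spin": 9,"grip": 0.2},
  {"x": 0,"y": 0,"z": -0.32,"spin": 0,"grip": 0.2},
])

```text
clock: 9.9
tool_pos: [544.1, -7.7, 129.6]
orientation: [-3.14, 0.001, -1.955]
wrist_force: [-3.4, 1.3, 9.4]
width: 35.4
finger_force: 79.7
```

Request:
servo_tool([
  {"x": 0,"y": 0,"z": -0.04,"spin": 9,"grip": 0.2},
  {"x": 0,"y": 0,"z": -0.08,"spin": 18,"grip": 0.2},
  {"x": 0,"y": 0,"z": -0.12,"spin": 27,"grip": 0.2},
  {"x": 0,"y": 0,"z": -0.16,"spin": 36,"grip": 0.2},
  {"x": 0,"y": 0,"z": -0.2,"spin": 27,"grip": 0.2},
  {"x": 0,"y": 0,"z": -0.24,"spin": 18,"grip": 0.2},
  {"x": 0,"y": 0,"z": -0.28,"spin": 9,"grip": 0.2},
  {"x": 0,"y": 0,"z": -0.32,"spin": 0,"grip": 0.2},
])

```text
clock: 10.9
tool_pos: [544.4, -7.7, 126.8]
orientation: [-3.139, 0.001, -1.954]
wrist_force: [-4.2, 1.3, 10.2]
width: 35.3
finger_force: 79.9
```

Request:
servo_tool([
  {"x": 0,"y": 0,"z": -0.04,"spin": 9,"grip": 0.2},
  {"x": 0,"y": 0,"z": -0.08,"spin": 18,"grip": 0.2},
  {"x": 0,"y": 0,"z": -0.12,"spin": 27,"grip": 0.2},
  {"x": 0,"y": 0,"z": -0.16,"spin": 36,"grip": 0.2},
  {"x": 0,"y": 0,"z": -0.2,"spin": 27,"grip": 0.2},
  {"x": 0,"y": 0,"z": -0.24,"spin": 18,"grip": 0.2},
  {"x": 0,"y": 0,"z": -0.28,"spin": 9,"grip": 0.2},
  {"x": 0,"y": 0,"z": -0.32,"spin": 0,"grip": 0.2},
])

```text
clock: 11.9
tool_pos: [544.8, -7.7, 123.8]
orientation: [-3.138, 0.001, -1.954]
wrist_force: [-4.0, -0.3, 11.3]
width: 35.1
finger_force: 79.6
```

Request:
servo_tool([
  {"x": 0,"y": 0,"z": -0.04,"spin": 9,"grip": 0.2},
  {"x": 0,"y": 0,"z": -0.08,"spin": 18,"grip": 0.2},
  {"x": 0,"y": 0,"z": -0.12,"spin": 27,"grip": 0.2},
  {"x": 0,"y": 0,"z": -0.16,"spin": 36,"grip": 0.2},
])

```text
clock: 12.4
tool_pos: [544.1, -8.4, 122.3]
orientation: [-3.14, -0.001, -1.317]
wrist_force: [-5.7, -1.2, 15.3]
width: 35.1
finger_force: 83.1
```

Request:
servo_tool([
  {"x": 0,"y": 0,"z": -0.03,"spin": -9,"grip": 0.2},
  {"x": 0,"y": 0,"z": -0.06,"spin": -18,"grip": 0.2},
  {"x": 0,"y": 0,"z": -0.09,"spin": -27,"grip": 0.2},
  {"x": 0,"y": 0,"z": -0.12,"spin": -36,"grip": 0.2},
])

```text
clock: 12.9
tool_pos: [544.8, -7.6, 121.6]
orientation: [-3.138, 0.001, -1.954]
wrist_force: [-5.0, 1.6, 17.4]
width: 35.1
finger_force: 80.0
```

Request:
servo_tool([
  {"x": 0,"y": 0,"z": 0,"spin": 9,"grip": 0.2},
  {"x": 0,"y": 0,"z": 0,"spin": 18,"grip": 0.2},
  {"x": 0,"y": 0,"z": 0,"spin": 27,"grip": 0.2},
  {"x": 0,"y": 0,"z": 0,"spin": 36,"grip": 0.2},
  {"x": 0,"y": 0,"z": 0,"spin": 27,"grip": 0.2},
  {"x": 0,"y": 0,"z": 0,"spin": 18,"grip": 0.2},
])

```text
clock: 13.65
tool_pos: [544.5, -7.5, 121.5]
orientation: [-3.138, 0.001, -1.64]
wrist_force: [-6.8, 4.1, 18.0]
width: 35.4
finger_force: 80.1
```

Request:
servo_tool([
  {"x": 0,"y": 0,"z": 0.2,"spin": 0,"grip": 0.2},
  {"x": 0,"y": 0,"z": 0.4,"spin": 0,"grip": 0.2},
  {"x": 0,"y": 0,"z": 0.55,"spin": 0,"grip": 0.2},
  {"x": 0,"y": 0,"z": 0.55,"spin": 0,"grip": 0.2},
])

```text
clock: 14.15
tool_pos: [544.4, -7.5, 125.9]
orientation: [-3.139, 0.001, -1.636]
wrist_force: [-2.4, 3.4, 6.5]
width: 35.4
finger_force: 81.1
```

Request:
servo_tool([
  {"x": 0,"y": 0,"z": 0.2,"spin": 0,"grip": 0.2},
  {"x": 0,"y": 0,"z": 0.2,"spin": 0,"grip": 1},
  {"x": 0,"y": 0,"z": 0.2,"spin": 0,"grip": 1},
  {"x": 0,"y": 0,"z": 0.2,"spin": 0,"grip": 1},
  {"x": 0,"y": 0,"z": 0.2,"spin": 0,"grip": 1},
  {"x": 0,"y": 0,"z": 3,"spin": 0,"grip": 1},
  {"x": 0,"y": 0,"z": 7,"spin": 0,"grip": 1},
  {"x": 0,"y": 0,"z": 10,"spin": 0,"grip": 1},
  {"x": 0,"y": 4,"z": 10,"spin": 0,"grip": 1},
  {"x": 0,"y": 10,"z": 10,"spin": 0,"grip": 1},
  {"x": 0,"y": 16,"z": 10,"spin": 0,"grip": 1},
  {"x": 0,"y": 22,"z": 10,"spin": 0,"grip": 1},
])

```text
clock: 15.65
tool_pos: [543.1, 213.7, 224.4]
orientation: [-3.141, 0.0, -1.637]
wrist_force: [1.0, -0.8, -0.2]
width: 85.6
finger_force: 0.0
```

```bash
python3 - <<'E'
from h import *
s=cam('scene');c=cam('top');t=robot.read_state();print(t['tool_pos'],t['orientation'],t['wrist_force'],t['joints'])
T=lambda im,b:cv2.resize(im[b[1]:b[3],b[0]:b[2]],None,fx=5,fy=5,interpolation=cv2.INTER_CUBIC)
save('c5.png',np.hstack([T(c['frame'],(290,190,370,270)),T(s['frame'],(255,205,335,285))]))
for P in([544,-8,163],[544,-8,113]):print((proj(c,P)-[290,190])*5,(proj(s,P)-[255,205])*5+[400,0])
E
```

```text
[543.31063613 216.74150586 223.68525396] [-3.14142090e+00  2.39648218e-04 -1.63248342e+00] [ 0.15676815 -0.24236685 -0.19141131] [ 7.13619168e-01  2.16679881e-01 -2.04028467e-01 -5.58120889e-05
 -1.14979757e+00 -7.75283480e-01]
[212.90812291 193.03315091] [596.59609468 112.37278255]
[209.88138291 201.1912038 ] [598.4907574  172.27877572]
```

View pics/c5.png

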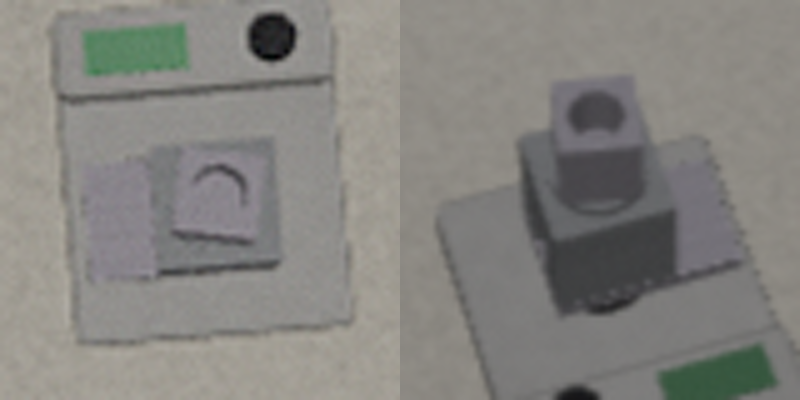

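Request:
servo_tool([
  {"x": 0,"y": 2,"z": 0,"spin": -10.4,"grip": 1},
  {"x": -1,"y": 4,"z": 0,"spin": -20.8,"grip": 1},
  {"x": -2,"y": 6,"z": -1,"spin": -31.2,"grip": 1},
  {"x": -3,"y": 8,"z": -3,"spin": -41.6,"grip": 1},
  {"x": -3.8,"y": 10,"z": -5,"spin": -52,"grip": 1},
  {"x": -3.8,"y": 11.2,"z": -7,"spin": -62.4,"grip": 1},
  {"x": -3.8,"y": 11.2,"z": -9,"spin": -72.8,"grip": 1},
  {"x": -3.8,"y": 11.2,"z": -11,"spin": -83.2,"grip": 1},
  {"x": -3.8,"y": 11.2,"z": -12,"spin": -93.4,"grip": 1},
  {"x": -3.8,"y": 11.2,"z": -12,"spin": -93.4,"grip": 1},
  {"x": -3.8,"y": 11.2,"z": -12,"spin": -93.4,"grip": 1},
])

```text
clock: 17.12
tool_pos: [505.6, 324.0, 104.7]
orientation: [3.141, 0.0, 3.02]
wrist_force: [0.7, 0.7, -0.3]
width: 85.5
finger_force: 0.0
```

```bash
python3 - <<'E'
from h import *
s=cam('scene');c=cam('top');t=robot.read_state();print(t['tool_pos'],np.degrees(t['orientation']),t['joints'])
T=lambda im,b:cv2.resize(im[b[1]:b[3],b[0]:b[2]],None,fx=4,fy=4,interpolation=cv2.INTER_CUBIC)
save('c6.png',np.hstack([T(c['frame'],(140,220,240,320)),T(s['frame'],(380,155,480,255))]))
P=[505.5,324.3,52];print((proj(c,P)-[140,220])*4,(proj(s,P)-[380,155])*4+[400,0])
g=lambda u,v,z:onz(c,290+u/5,190+v/5,z)
for a,b,z in(((60,97),(78,342),25),((334,80),(352,322),25),((78,342),(352,322),25),((155,147),(275,138),112),((155,273),(280,264),112)):
    d=g(*b,z)-g(*a,z);print(np.degrees(np.arctan2(d[1],d[0])))
E
```

```text
[505.63681563 324.16415934 104.88937005] [1.79951524e+02 3.63790133e-02 1.72971157e+02] [ 8.95183022e-01  3.46436916e-01 -3.19711315e-01  1.22178216e-04
 -9.03594654e-01 -2.58873109e+00]
[201.22387993 100.66044922] [594.47748016 236.26778898]
-174.41902480687983
-174.7396816589561
-84.5330562802529
-84.4331457824934
-84.5944848621074
```

View pics/c6.png

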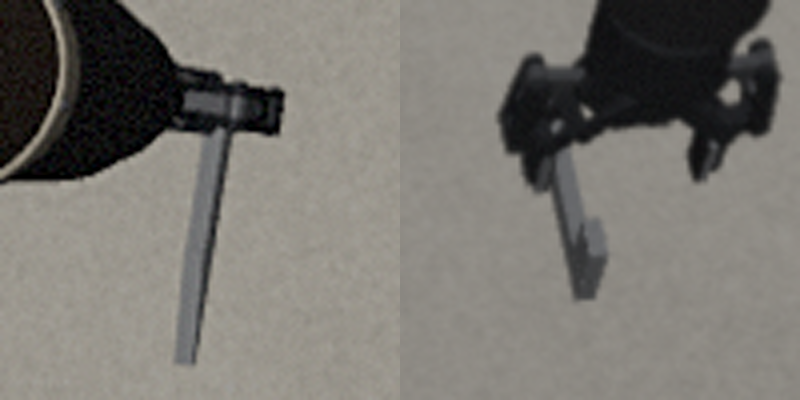

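The wedge tab's top is at crop (595,238) against a predicted (594,236), so the gripper is centred. I'll descend and grip.

Request:
servo_tool([
  {"x": 0,"y": 0,"z": -4,"spin": 0,"grip": 1},
  {"x": 0,"y": 0,"z": -7,"spin": 0,"grip": 1},
  {"x": 0,"y": 0,"z": -9,"spin": 0,"grip": 1},
  {"x": 0,"y": 0,"z": -9,"spin": 0,"grip": 0},
  {"x": 0,"y": 0,"z": -9,"spin": 0,"grip": 0},
  {"x": 0,"y": 0,"z": -9,"spin": 0,"grip": 0},
  {"x": 0,"y": 0,"z": -9,"spin": 0,"grip": 0},
  {"x": 0,"y": 0,"z": -9,"spin": 0,"grip": 0},
  {"x": 0,"y": 0,"z": -9,"spin": 0,"grip": 0},
  {"x": 0,"y": 0,"z": -9,"spin": 0,"grip": 0},
  {"x": 0,"y": 0,"z": -9,"spin": 0,"grip": 0},
], force=100)

```text
clock: 18.6
tool_pos: [505.8, 324.5, 15.3]
orientation: [3.14, 0.001, 3.017]
wrist_force: [-1.8, -0.9, 7.3]
width: 11.0
finger_force: 97.5
```

Request:
servo_tool([
  {"x": 0,"y": 0,"z": 3,"spin": 0,"grip": 0},
  {"x": 0,"y": 0,"z": 8,"spin": 10,"grip": 0},
  {"x": 0.2,"y": -1,"z": 9,"spin": 20,"grip": 0},
  {"x": 0.4,"y": -2,"z": 9,"spin": 30.5,"grip": 0},
  {"x": 0.6,"y": -3.5,"z": 9,"spin": 41,"grip": 0},
  {"x": 0.8,"y": -5,"z": 9,"spin": 51.5,"grip": 0},
  {"x": 1,"y": -6.5,"z": 9,"spin": 62,"grip": 0},
  {"x": 1.2,"y": -8,"z": 9,"spin": 72.5,"grip": 0},
  {"x": 1.5,"y": -10,"z": 9,"spin": 83,"grip": 0},
  {"x": 1.7,"y": -12,"z": 9,"spin": 93,"grip": 0},
  {"x": 1.9,"y": -13.3,"z": 8,"spin": 102.6,"grip": 0},
  {"x": 1.9,"y": -13.3,"z": 7.5,"spin": 102.6,"grip": 0},
])

```text
clock: 20.1
tool_pos: [523.8, 190.0, 88.7]
orientation: [3.141, -0.0, -1.478]
wrist_force: [-0.2, 0.3, -3.1]
width: 10.8
finger_force: 97.6
```

Request:
servo_tool([
  {"x": 0,"y": 0,"z": 0,"spin": 0,"grip": 0},
  {"x": 0,"y": 0,"z": 0,"spin": 0,"grip": 0},
])

```text
clock: 20.35
tool_pos: [524.4, 191.6, 89.4]
orientation: [-3.141, 0.0, -1.477]
wrist_force: [0.4, -0.4, -3.2]
width: 11.1
finger_force: 97.6
```

```bash
python3 - <<'E'
from h import *
s=cam('scene');c=cam('top');t=robot.read_state();print(t['tool_pos'],np.degrees(t['orientation']),t['wrist_force'],t['width'])
T=lambda im,b:cv2.resize(im[b[1]:b[3],b[0]:b[2]],None,fx=5,fy=5,interpolation=cv2.INTER_CUBIC)
save('c7.png',np.hstack([T(c['frame'],(230,180,310,280)),T(s['frame'],(285,190,365,290))]))
o=t['tool_pos'];a=t['orientation'][2]
for L in(134,142,):
  P=[o[0]+L*np.cos(a),o[1]+L*np.sin(a),80];print(P,(proj(c,P)-[230,180])*5,(proj(s,P)-[285,190])*5+[400,0])
for y in (28,44,60):
  r=np.radians(5.5);P=[543.7-y*np.sin(r),-7.8+y*np.cos(r),51];print('slot',(proj(c,P)-[230,180])*5,(proj(s,P)-[285,190])*5+[400,0])
E
```

```text
[524.40757998 191.5392806   89.43813789] [-1.79979680e+02  1.28468866e-02 -8.45984188e+01] [ 0.7704349   0.05434938 -2.59473773] 10.99728401034695
[np.float64(537.0217756028621), np.float64(58.13432540907371), 80] [364.16653091 268.08875158] [589.90092315 245.37588574]
[np.float64(537.7748619085841), np.float64(50.16985047244833), 80] [381.48658091 266.84161117] [573.09213881 249.91026561]
slot [447.03538094 265.26013954] [509.34175987 299.60750642]
slot [413.30395881 267.74717143] [542.52613332 290.54125482]
slot [379.574655   270.23396582] [575.58659322 281.50842655]
```

View pics/c7.png

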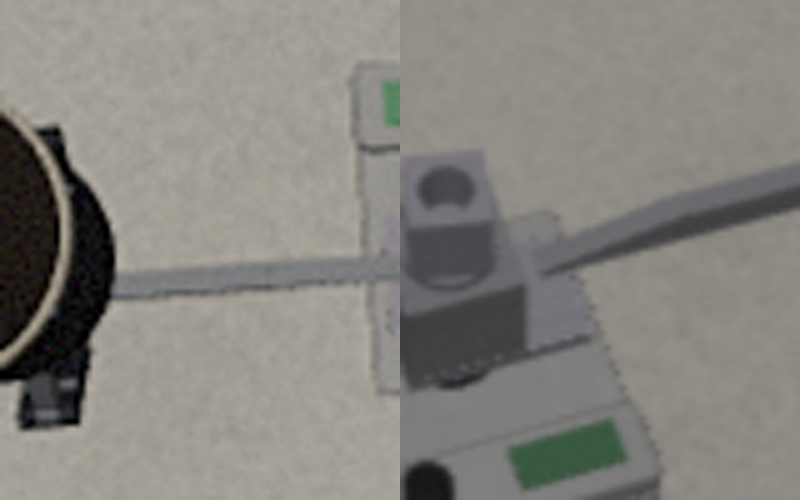

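The wedge is held with its tip at about scene crop (540,268), over the ledge, whose front edge runs from (527,352) to (592,337). I'll check the ledge corners numerically.

```bash
python3 - <<'E'
from h import *
s=cam('scene');c=cam('top');r=np.radians(5.5)
for x,y,z in((28,60,51),(28,28,51),(28,28,113),(-28,28,113),(28,-28,113),(-28,60,51)):
  P=[543.7+x*np.cos(r)-y*np.sin(r),-7.8+x*np.sin(r)+y*np.cos(r),z];print(x,y,z,'top',(proj(c,P)-[290,190])*5,'scene',(proj(s,P)-[255,205])*5+[400,0], (proj(s,P)-[285,190])*5+[400,0])
E
```

```text
28 60 51 top [ 75.32074758 161.39861045] scene [744.70580871 257.29470121] [594.70580871 332.29470121]
28 28 51 top [142.687239   156.42785695] scene [677.85546133 275.77114743] [527.85546133 350.77114743]
28 28 113 top [142.27516657 144.15898969] scene [678.89975575 207.81979382] [528.89975575 282.81979382]
-28 28 113 top [151.49992784 268.9522835 ] scene [640.71570853 103.77536615] [490.71570853 178.77536615]
28 -28 113 top [267.17949975 134.93697119] scene [555.70095309 241.39735208] [405.70095309 316.39735208]
-28 60 51 top [ 83.8397555 279.2342643] scene [706.84855275 156.73703719] [556.84855275 231.73703719]
```

Request:
servo_tool([
  {"x": 0,"y": 0,"z": -1,"spin": 0,"grip": 0},
  {"x": 0,"y": 0,"z": -2,"spin": 0,"grip": 0},
  {"x": 0,"y": 0,"z": -2.2,"spin": 0,"grip": 0},
  {"x": 0,"y": 0,"z": -2.2,"spin": 0,"grip": 0},
])

```text
clock: 21.05
tool_pos: [524.2, 190.8, 66.8]
orientation: [3.141, -0.001, -1.476]
wrist_force: [-0.5, 0.1, -1.2]
width: 11.1
finger_force: 97.7
```

Request:
servo_tool([
  {"x": 0,"y": 0,"z": -0.05,"spin": 0,"grip": 0},
  {"x": 0,"y": 0,"z": -0.1,"spin": 0,"grip": 0},
  {"x": 0,"y": 0,"z": -0.1,"spin": 0,"grip": 0},
])

```text
clock: 21.42
tool_pos: [524.5, 191.1, 66.4]
orientation: [-3.141, 0.0, -1.476]
wrist_force: [0.6, -1.3, -1.5]
width: 10.7
finger_force: 97.7
```

Request:
servo_tool([
  {"x": 0.05,"y": -0.5,"z": 0,"spin": 0,"grip": 0},
  {"x": 0.1,"y": -1,"z": 0,"spin": 0,"grip": 0},
  {"x": 0.14,"y": -1.5,"z": 0,"spin": 0,"grip": 0},
  {"x": 0.19,"y": -2,"z": 0,"spin": 0,"grip": 0},
  {"x": 0.24,"y": -2.5,"z": 0,"spin": 0,"grip": 0},
  {"x": 0.24,"y": -2.5,"z": 0,"spin": 0,"grip": 0},
])

```text
clock: 22.18
tool_pos: [526.7, 165.5, 66.2]
orientation: [3.141, -0.0, -1.477]
wrist_force: [0.9, 0.4, -1.2]
width: 11.0
finger_force: 97.8
```

Request:
servo_tool([
  {"x": 0.05,"y": -0.5,"z": 0,"spin": 0,"grip": 0},
  {"x": 0.1,"y": -1,"z": 0,"spin": 0,"grip": 0},
  {"x": 0.14,"y": -1.5,"z": 0,"spin": 0,"grip": 0},
  {"x": 0.19,"y": -2,"z": 0,"spin": 0,"grip": 0},
  {"x": 0.24,"y": -2.5,"z": 0,"spin": 0,"grip": 0},
  {"x": 0.24,"y": -2.5,"z": 0,"spin": 0,"grip": 0},
])

```text
clock: 22.92
tool_pos: [529.0, 140.5, 66.2]
orientation: [3.141, -0.0, -1.476]
wrist_force: [-0.1, -1.2, -0.7]
width: 10.7
finger_force: 97.9
```

Request:
servo_tool([
  {"x": 0.04,"y": -0.4,"z": 0,"spin": 0,"grip": 0},
  {"x": 0.08,"y": -0.8,"z": 0,"spin": 0,"grip": 0},
  {"x": 0.11,"y": -1.2,"z": 0,"spin": 0,"grip": 0},
  {"x": 0.15,"y": -1.6,"z": 0,"spin": 0,"grip": 0},
  {"x": 0.19,"y": -2,"z": 0,"spin": 0,"grip": 0},
  {"x": 0.19,"y": -2,"z": 0,"spin": 0,"grip": 0},
])

```text
clock: 23.68
tool_pos: [532.2, 123.3, 66.8]
orientation: [-3.138, 0.003, -1.476]
wrist_force: [-2.1, 10.0, -0.8]
width: 11.2
finger_force: 97.9
```

Request:
servo_tool([
  {"x": 0.04,"y": -0.4,"z": 0,"spin": 0,"grip": 0},
  {"x": 0.08,"y": -0.8,"z": 0,"spin": 0,"grip": 0},
  {"x": 0.11,"y": -1.2,"z": 0,"spin": 0,"grip": 0},
  {"x": 0.15,"y": -1.6,"z": 0,"spin": 0,"grip": 0},
  {"x": 0.19,"y": -2,"z": 0,"spin": 0,"grip": 0},
  {"x": 0.19,"y": -2,"z": 0,"spin": 0,"grip": 0},
])

```text
clock: 24.42
tool_pos: [535.3, 108.8, 67.4]
orientation: [-3.134, 0.01, -1.476]
wrist_force: [-8.3, 35.1, 0.9]
width: 10.7
finger_force: 98.3
```

Request:
servo_tool([
  {"x": -0.2,"y": 0,"z": 0,"spin": 0,"grip": 0},
  {"x": -0.2,"y": -0.3,"z": 0,"spin": 0,"grip": 0},
  {"x": -0.2,"y": -0.6,"z": 0,"spin": 0,"grip": 0},
  {"x": -0.2,"y": -0.6,"z": 0,"spin": 0,"grip": 0},
])

```text
clock: 24.92
tool_pos: [534.9, 103.0, 67.9]
orientation: [-3.131, 0.01, -1.474]
wrist_force: [-4.4, 33.4, 0.7]
width: 11.0
finger_force: 98.0
```

```bash
python3 - <<'E'
from h import *
s=cam('scene');t=robot.read_state();print(t['tool_pos'],t['orientation'],t['wrist_force'])
im=s['frame'].astype(int)
# rows along head column: head/flange/rim brightness profile
print(im[215:260,296].sum(1)//3)
for h in(0,5,10):
  print(h,[proj(s,[543.7+d,-7.8,113+z+h]).round(1).tolist() for d,z in((-18,50),(18,50),(18,6),(22,0))])
E
```

```text
[534.8592241  102.84755967  67.90950135] [-3.13100037  0.00986555 -1.47428751] [-4.66155613 33.75355396 -0.36472888]
[146 146 142 129 122 120 100  76  68  68  70  72  76  86 110 120 116  94
  80  78  77  77  78  77  78  78  78  79  92 100  79  88 105 106 105  88
  69  66  65  65  65  67  68  65  66]
0 [[292.7, 220.3], [296.1, 234.4], [296.4, 244.9], [296.8, 247.8]]
5 [[292.7, 219.1], [296.0, 233.2], [296.3, 243.7], [296.7, 246.7]]
10 [[292.6, 217.8], [296.0, 232.0], [296.3, 242.6], [296.7, 245.5]]
```

```bash
python3 - <<'E'
from h import *
s=cam('scene')['frame']
old=cv2.cvtColor(cv2.resize(cv2.imread('pics/c5.png')[:,400:],(80,80),interpolation=cv2.INTER_AREA),cv2.COLOR_BGR2GRAY).astype(np.float32)
new=cv2.cvtColor(s[205:285,255:335],cv2.COLOR_RGB2GRAY).astype(np.float32)
# head patch incl. well, template match with subpixel; block patch as control
def sh(b):
    x0,y0,x1,y1=b;f=4
    t=cv2.resize(old[y0:y1,x0:x1],None,fx=f,fy=f,interpolation=cv2.INTER_CUBIC);n=cv2.resize(new,None,fx=f,fy=f,interpolation=cv2.INTER_CUBIC)
    m=cv2.matchTemplate(n,t,cv2.TM_CCOEFF_NORMED);_,v,_,p=cv2.minMaxLoc(m);return p[0]/f-x0,p[1]/f-y0,v
print('head',sh((29,14,51,40)),'well',sh((31,16,48,29)),'block',sh((26,48,56,64)))
E
```

```text
head (4.25, -2.5, 0.8722291588783264) well (5.5, -2.25, 0.9453238248825073) block (0.0, 0.0, 0.9776784777641296)
```

The head has risen about 7 mm and leans slightly toward +y. I'll drive a little further.

Request:
servo_tool([
  {"x": 0,"y": -0.3,"z": 0,"spin": 0,"grip": 0},
  {"x": 0,"y": -0.6,"z": 0,"spin": 0,"grip": 0},
  {"x": 0,"y": -0.9,"z": 0,"spin": 0,"grip": 0},
  {"x": 0,"y": -1,"z": 0,"spin": 0,"grip": 0},
  {"x": 0,"y": -1,"z": 0,"spin": 0,"grip": 0},
])

```text
clock: 25.65
tool_pos: [532.6, 87.5, 66.8]
orientation: [-3.138, 0.003, -1.474]
wrist_force: [1.2, 5.3, -3.1]
width: 10.8
finger_force: 97.6
```

```bash
cat > m.py <<'E'
from h import *
t=robot.read_state();print(t['tool_pos'],t['orientation'],t['wrist_force'])
s=cam('scene')['frame'];save('n%d.png'%(t['clock']*100),s)
old=cv2.cvtColor(cv2.resize(cv2.imread('pics/c5.png')[:,400:],(80,80),interpolation=cv2.INTER_AREA),cv2.COLOR_BGR2GRAY).astype(np.float32)
new=cv2.cvtColor(s[205:285,255:335],cv2.COLOR_RGB2GRAY).astype(np.float32)
def sh(b):
    x0,y0,x1,y1=b;f=4
    t=cv2.resize(old[y0:y1,x0:x1],None,fx=f,fy=f,interpolation=cv2.INTER_CUBIC);n=cv2.resize(new,None,fx=f,fy=f,interpolation=cv2.INTER_CUBIC)
    m=cv2.matchTemplate(n,t,cv2.TM_CCOEFF_NORMED);_,v,_,p=cv2.minMaxLoc(m);return p[0]/f-x0,p[1]/f-y0,v
print('head',sh((29,14,51,40)),'well',sh((31,16,48,29)),'flange',sh((29,34,51,44)),'block',sh((26,48,56,64)))
E
python3 m.py
```

```text
[532.62035839  87.49335504  66.81333026] [-3.13762828e+00  2.52024329e-03 -1.47399576e+00] [ 1.16884674  5.28688213 -3.14390907]
head (2.25, -2.25, 0.934056282043457) well (3.25, -2.25, 0.9738510251045227) flange (1.5, -2.25, 0.9419962763786316) block (0.0, 0.0, 0.9719541072845459)
```

The holder has come loose: the drive force fell to 5 N and the tab is about 96 mm from the axis. I'll let go, back off and measure.

Request:
servo_tool([
  {"x": 0,"y": 0.3,"z": 0,"spin": 0,"grip": 0},
  {"x": 0,"y": 0.3,"z": 0,"spin": 0,"grip": 0.9},
  {"x": 0,"y": 0.3,"z": 0,"spin": 0,"grip": 0.9},
  {"x": 0,"y": 0.3,"z": 0,"spin": 0,"grip": 0.9},
  {"x": 0,"y": 0.3,"z": 0,"spin": 0,"grip": 0.9},
  {"x": 0,"y": 0.3,"z": 0,"spin": 0,"grip": 0.9},
  {"x": 0,"y": 0.3,"z": 3,"spin": 0,"grip": 0.9},
  {"x": 0,"y": 1,"z": 7,"spin": 0,"grip": 0.9},
  {"x": 0,"y": 7,"z": 10,"spin": 0,"grip": 0.9},
  {"x": 0,"y": 13,"z": 12,"spin": 0,"grip": 0.9},
  {"x": 0,"y": 19,"z": 12,"spin": 0,"grip": 0.9},
  {"x": 0,"y": 24,"z": 12,"spin": 0,"grip": 0.9},
])

```text
clock: 27.2
tool_pos: [530.7, 327.4, 186.9]
orientation: [-3.141, 0.001, -1.476]
wrist_force: [1.2, 0.2, -0.0]
width: 76.9
finger_force: 0.0
```

```bash
cat >> m.py <<'E'
c=cam('top')['frame'];cv2.imwrite('pics/t%d.png'%(t['clock']*100),c[:,:,::-1])
old0=old.copy();old=cv2.cvtColor(cv2.resize(cv2.imread('pics/c5.png')[:,:400],(80,80),interpolation=cv2.INTER_AREA),cv2.COLOR_BGR2GRAY).astype(np.float32)
new=cv2.cvtColor(c[190:270,290:370],cv2.COLOR_RGB2GRAY).astype(np.float32)
print('top head',sh((34,27,54,50)),'well',sh((36,30,51,46)),'lcd',sh((12,2,62,22)))
E
python3 m.py
```

```text
[530.73261642 327.36550204 186.866193  ] [-3.14065731e+00  8.65737248e-04 -1.47550236e+00] [ 1.21004482  0.16142722 -0.00218143]
head (2.0, -1.75, 0.9397992491722107) well (2.75, -1.75, 0.974086344242096) flange (1.25, -2.0, 0.9475524425506592) block (0.0, 0.0, 0.9736758470535278)
top head (-2.0, -1.5, 0.822271466255188) well (-2.0, -1.5, 0.8148134350776672) lcd (0.0, 0.0, 0.99493408203125)
```

```bash
python3 - <<'E'
from h import *
c=cam('top');s=cam('scene');P=np.array([543.7,-7.8,163])
f=lambda d:np.r_[proj(c,P+d),proj(s,P+d)]
J=np.stack([(f(e)-f(-e))/2 for e in np.eye(3)],1);print(J.round(3))
for m in([-2,-1.5,2.75,-1.75],[-2,-1.5,2,-1.75]):
  x,r,*_=np.linalg.lstsq(J,np.array(m),rcond=None);print(x.round(1),r)
# wedge tab now: dark/grey blob in top view
E
```

```text
[[ 0.01  -0.47   0.013]
 [-0.469 -0.01  -0.034]
 [ 0.093  0.462 -0.008]
 [ 0.392 -0.083 -0.248]]
[2.5 5.1 9.3] [0.12250801]
[2.4 4.3 9.4] [0.03236992]
```

```bash
python3 -c "
from rig import robot
print(robot.close_job())"
```

```text
the job is handed in; nothing more can be done
None
```

I handed the job in: the holder was seated with the twisting push and let go, then wedged loose. It now stands about 9–10 mm clear of the rim (camera estimate), leaning slightly, with the wedge under it and the arm clear; the hand-in returned no verdict.

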